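Switch the bench test supply to full power and start it

TASK

On the blue bench test supply, push the red lever with the outside of the fingers from off, past the half-power click stop, all the way home to the full-power stop with the double green marks; push it, do not pinch it. Only then press the green start button fully down and let it go. Leave the red stop button unpressed, pick nothing up, and leave the other things on the bench where they are.

Things in the scene. Friction and masses are not known exactly. Their poses are not given: they have to be found in the camera images.
- test_unit: Blue steel bench test supply with a grey top plate, fixed to the bench, 140 mm along its x, 220 mm along its y, 90 mm high; origin at the centre of its underside, z up. The selector lever stands in a slot along y in the middle of the flat top (top face 90 mm above the bench); nothing else on the top stands more than 3 mm proud. White marks beside the slot: off (local y = -32 mm); orange: half power (y = 0); double green: full power (y = +32 mm).
- selector (a joint): Travel of the selector lever along the test unit's +y, in m: 0 = off, 0.032 = half power (first click stop, which catches and holds the lever), 0.064 = full power (hard end stop, click-held). It starts at or near off (0 to 4 mm; a lever left short of a click springs to the nearest one, though it may balance on a crest). It takes about 5 to 7 N to push over each click, past the crest (about 16 mm before each stop) it snaps forward by itself.
- selector_knob (a point): Centre of the lever's handle, 118.5 mm above the bench, moves with the lever. Handle: upright red paddle with black grip pads on both broad faces, 38 mm wide along the unit's x, 20 mm thick along its y, from 96 to 141 mm above the bench (black pads from 96 to 136 mm). The pad facing the unit's -y is the one to push on; finger force on both black pads at the same time counts as pinching.
- start (a joint): Green start button, 0 = up, 0.006 = fully down (m); sprung, 1.5 N to start moving and 5 N at full depth, returns when let go.
- start_top (a point): Centre of the top of the green start button, 32 mm across, facing up, on a yellow box 60 x 60 mm fixed to the bench. The yellow box is 50 mm high; the button in its black housing stands on it, its top 72 mm above the bench.
- stop (a joint): Red stop button, same make, 0 = up, 0.006 = fully down (m). Not to be pressed.
- stop_top (a point): Centre of the top of the red stop button, on its own like yellow box; the two boxes stand nearer or farther in either order.
- spray_can: Loose white spray can with a green label band, 52 mm across, 150 mm high, standing; origin at the centre of its underside. Leave alone.
- jar: Loose amber screw jar, 66 mm across, 75 mm high, standing; origin at the centre of its underside. Leave alone.
- multimeter: Loose yellow multimeter lying flat, 130 x 70 x 40 mm; origin at the centre of its underside. Leave alone.
- screwdriver: Loose screwdriver with a red handle lying on the bench, 190 mm long along its x. Leave alone.
Things that resemble listed ones, but are neither listed nor needed, are in the scene too. What is shaped like the part that bears start but brown is not meant. Leave any purple look-alike of the part that bears stop alone.

How it is judged:
On the way, in this order (a step that is already met when the one before it is completed fails the run):
1. the selector has been pushed past half power to the full-power stop (value of joint selector above 0.06 m), for 0.2 s.
2. the green start button has been pressed down (value of joint start above 0.0045 m), for 0.05 s.
At the end, for the whole second after the job is handed in: The lever rests at the full-power stop (within 4 mm of the end of its travel), the green button has been pressed at least 4.5 mm after that and has sprung back (within 2 mm of up), the red button is up, and the spray can, jar, multimeter and screwdriver lie at rest within 25 mm of where they stood (value of joint selector above 0.06 m and value of joint each of start, stop below 0.002 m and distance of each of spray_can, jar, multimeter, screwdriver from where it was at the start of the episode below 0.025 m and linear speed of each of spray_can, jar, multimeter, screwdriver below 0.02 m/s); the robot touches nothing.
It fails at once if start button pressed while the selector is not at full power (value of joint start above 0.0035 m and value of joint selector below 0.058 m).
It fails at once if red stop button pressed (value of joint stop above 0.0035 m).
It fails at once if lever pinched: both its faces squeezed at once (contact force between the fingers and selector_c1 above 3 N and contact force between the fingers and selector_c2 above 3 N).
It fails at once if spray can, jar, multimeter or screwdriver picked up or pushed out of place (25 mm) (distance of any of spray_can, jar, multimeter, screwdriver from where it was at the start of the episode above 0.025 m).
It also fails if it takes over 38 s, if anything falls off the work surface, if the arm or the gripper's body presses on something with over 40 N, if the wrist force passes 120 N, or if a joint passes its speed limit or range.

ROBOT

A 7-joint arm with a two-finger parallel gripper is mounted at the origin on the work surface. World frame = base frame: x ahead of the robot, y to its left, z up, the work surface at z = 0. Lengths are in m, angles in rad, forces in N, time in s.
With the tool pointing down it reaches from about 0.4 to 0.85 m from the base axis. Payload 10.4 kg.
Tool frame: the origin (TCP) lies midway between the tips of the shut fingers; the grasp point (between the pads) lies 19 mm behind it; z points along the fingers, y is the line along which they close (so a half turn about z gives the same grasp; the last joint's range is limited). The gripper opens to 87 mm and grips with 3 to 60 N. Pads are 19 mm wide; open, the fingers measure 117 mm over their backs; the gripper's body (75 mm by 190 mm) begins 51 mm behind the grasp point.
Start: joints at [-1.125, 0.332, -0.065, 1.46, 0.022, 1.35, -0.088], TCP at [0.282, 0.558, 0.223] pointing down, gripper open.
Joint ranges: [-2.6, 2.6], [-0.5, 2.12], [-1.47, 1.34], [0.16, 2.42], [-1.27, 4.41], [0.06, 2.06], [-2.6, 2.6]. Speed limits (rad/s): [2.22, 2.22, 2.79, 2.79, 3.14, 3.14, 3.14].

INTERFACE

Orientations are given as a unit quaternion [x, y, z, w].
In Python, from bench import r gives the robot as it stands.
- The arm moves only by the tool arm_command, never from a script. Its argument "moves" is one flat list of numbers, 4 for each row, row after row: the shift along the tool's x, y, z in cm, then the turn about the tool's z in degrees. A call has 1 to 12 rows; each row shifts and turns the commanded pose from where the row before left it, along the tool's axes as they then stand; what a row does not reach is not made up. A row lasts 1/12 s, in which the tool goes at most 41.7 mm and 7.16 degrees, less where a joint would pass 70% of its speed; a pose out of reach is approached as far as the arm can. A call with a gripper value outside its range is refused whole. "fingers" is the opening in per cent of the stroke, from 0 (shut) to 100 (fully open), set as the call begins (left out, the last holds). The fingers move at their own pace and stop on an object; "squeeze" is the grip in N (left out, the last holds). Time passes only in rows, so rows that do not move let the fingers close. It gives the time, the measured TCP pose, the force, the opening and the grip force at its end, in the units of the state.
- r.read_state(): the state, without advancing time (a new reading comes with each control period).
- r.camera(name): name is "scene" or "top"; returns the picture (384x512x3 uint8, red, green, blue); there is no depth.
- r.camera_info(name): a dict with "fx", "fy", "cx", "cy" (pixels), "k1" (the pictures are not rectified: a ray, as slopes to the right and down, at radius r is drawn at 1 + k1 r^2 times it, then the intrinsics apply), "origin" and "attitude" of the camera in the world. Camera axes: x right, y up, looking along -z (the intrinsics and any distortion apply to the point x, -y, -z); pixel columns grow to the right and rows downward; lengths in m; the calibration is good to about 2 mm. A picture is of the moment at which its call begins. camera_info takes no time and is no camera call.
- r.close_job(): hands the job in; it is judged then, once.
The state is a dict: "time": time; "joint_positions": joint angles; "joint_vel": joint speeds; "joint_torque": joint torques, N m; "ee_pos": TCP position; "eef_rot": TCP orientation; "ft_force": force on the tool from outside, world axes, zero at the start; "torque": the same for the moment, N m; "width": finger opening in m; "grip_force": force on a finger pad.
Only numpy, scipy, OpenCV 4.12 (cv2) and the standard library are available. Lean on these libraries where they do the work, as an engineer would, in place of code of your own. Each camera call takes 0.05 s, during which the arm holds its last target. There are 200 camera calls.

## Working session

There is one attempt and no reset: what is moved stays moved. The work goes in short steps, Python scripts to look and compute and a tool call to move; the robot and the scene stay as the last step left them, time stands still between calls to the robot, and variables do not carry over. Pictures are saved under pics/ and viewed, at most 10 in all, crops included, and the job is handed in when it is done.

Besides the shell and the picture viewer there is one more tool, called after "Request:" by a JSON object that holds its "api" and its "payload". arm_command: Moves the arm, as the interface text tells. Its arguments: {"type":"object","properties":{"moves":{"type":"array"},"fingers":{"type":"number"},"squeeze":{"type":"number"}},"required":["moves"]}

```bash
mkdir -p pics; python3 - <<'E'
from bench import r
import cv2
for n in("scene","top"):
    cv2.imwrite(f"pics/{n}0.png",cv2.cvtColor(r.camera(n),cv2.COLOR_RGB2BGR)); print(r.camera_info(n))
s=r.read_state();print(s["time"],s["ee_pos"],s["eef_rot"],s["width"])
E
```

```text
{'fx': 396.8427709270068, 'fy': 396.8427709270068, 'cx': 253.62264804903094, 'cy': 188.47660114626868, 'k1': -0.11565359199661673, 'origin': array([1.2670149 , 0.64217809, 0.92710528]), 'attitude': array([0.16572054, 0.38476037, 0.8250463 , 0.37920279])}
{'fx': 436.823753564239, 'fy': 436.823753564239, 'cx': 255.34423556159217, 'cy': 186.58890615430397, 'k1': -0.0967629423951765, 'origin': array([0.33635859, 0.02357132, 1.34738421]), 'attitude': array([-0.0674955 ,  0.0650104 ,  0.71434976, -0.69348571])}
0.1 [0.28221667 0.55726658 0.22181741] [ 2.32244385e-01  9.72657251e-01 -6.34493411e-04 -1.21894594e-04] 0.08720839418615874
```

View pics/scene0.png

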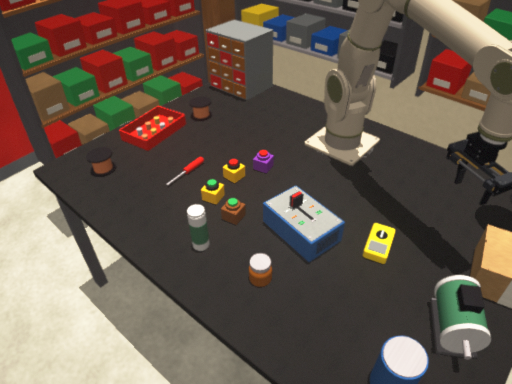

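View pics/top0.png

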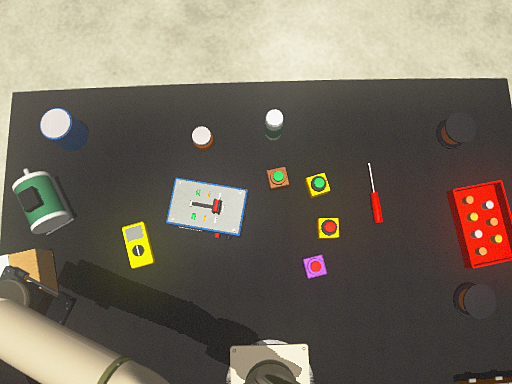

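The scene shows the blue unit at top px (207,207), with its red lever at the right end of the slot (217,206). The true start button is green on yellow at (318,184). The red stop is at (329,228), with a brown decoy at (278,178) and a purple one at (315,267).

```bash
cat > h.py <<'E'
import cv2, numpy as np
from scipy.spatial.transform import Rotation as R
from bench import r
def ray(n,uv):
    c=r.camera_info(n);K=np.array([[c["fx"],0,c["cx"]],[0,c["fy"],c["cy"]],[0,0,1]])
    p=cv2.undistortPoints(np.array([[uv]],float),K,np.array([c["k1"],0,0,0]))[0,0]
    return c["origin"],R.from_quat(c["attitude"]).apply([p[0],-p[1],-1])
def plane(n,uv,z):
    o,d=ray(n,uv);return (o+d*(z-o[2])/d[2]).round(4)
def blobs(img,lo,hi,box,mina=15):
    m=cv2.inRange(cv2.cvtColor(img,cv2.COLOR_RGB2HSV),lo,hi);k=np.zeros_like(m);x0,y0,x1,y1=box;k[y0:y1,x0:x1]=m[y0:y1,x0:x1]
    cs,_=cv2.findContours(k,cv2.RETR_EXTERNAL,cv2.CHAIN_APPROX_NONE)
    return [(c,cv2.minAreaRect(c),cv2.contourArea(c)) for c in cs if cv2.contourArea(c)>mina]
E
python3 - <<'E'
from h import *
t=r.camera("top");s=r.camera("scene")
for name,lo,hi,box,z in [("green",(40,80,50),(90,255,255),(300,165,340,205),.072),("brown_g",(40,80,50),(90,255,255),(265,165,292,192),.072),("stop",(0,120,80),(8,255,255),(315,215,345,242),.072),("white can",(0,0,150),(180,60,255),(260,100,290,130),.15),("jar",(0,0,150),(180,60,255),(185,120,218,150),.075),("plate",(0,0,120),(180,60,255),(160,170,255,245),.09),("knob",(0,120,80),(8,255,255),(205,195,230,215),.141)]:
    for c,m,a in blobs(t,lo,hi,box): 
        print(name,a,m,plane("top",m[0],z))
        if name=="plate" and a>500: print([plane("top",p,.09)[:2].tolist() for p in cv2.boxPoints(m)])
for name,lo,hi,box,z in [("green",(40,80,50),(90,255,255),(200,178,224,192),.072),("knob",(0,120,80),(8,255,255),(285,188,308,210),.118)]:
    for c,m,a in blobs(s,lo,hi,box): print("scene",name,a,m,plane("scene",m[0],z))
cv2.imwrite("pics/z.png",cv2.cvtColor(np.hstack([cv2.resize(t[165:250,155:255],(400,340),interpolation=2),cv2.resize(s[175:265,250:350],(400,360),interpolation=2)[:340]]),cv2.COLOR_RGB2BGR))
E
```

```text
green 79.5 ((318.7500305175781, 182.25), (9.899494171142578, 10.60660171508789), 45.0) [ 0.586  -0.1648  0.072 ]
brown_g 73.0 ((277.8000183105469, 175.60000610351562), (9.838699340820312, 9.838699340820312), 63.43495178222656) [ 0.61   -0.0435  0.072 ]
stop 82.0 ((329.5, 227.0), (10.0, 11.0), 90.0) [ 0.4516 -0.189   0.072 ]
white can 220.5 ((274.0, 117.5), (17.0, 16.0), 90.0) [ 0.7648 -0.0352  0.15  ]
jar 242.5 ((200.96151733398438, 135.1923065185547), (17.47305679321289, 18.027755737304688), 56.3099365234375) [0.7422 0.1854 0.075 ]
plate 3004.0 ((206.31626892089844, 205.69287109375), (71.58708953857422, 43.907737731933594), 9.92624568939209) [0.5229 0.1689 0.09  ]
[[0.4808, 0.2831], [0.6085, 0.2615], [0.5652, 0.054], [0.4395, 0.079]]
knob 29.5 ((215.49411010742188, 205.77645874023438), (3.4708876609802246, 12.365036964416504), 12.528807640075684) [0.5143 0.1373 0.141 ]
scene green 56.5 ((211.5, 182.5), (7.0, 9.0), 90.0) [ 0.5904 -0.1591  0.072 ]
scene knob 29.5 ((294.0400085449219, 197.28001403808594), (6.0, 16.000001907348633), 36.869895935058594) [0.5143 0.1295 0.118 ]
```

View pics/z.png

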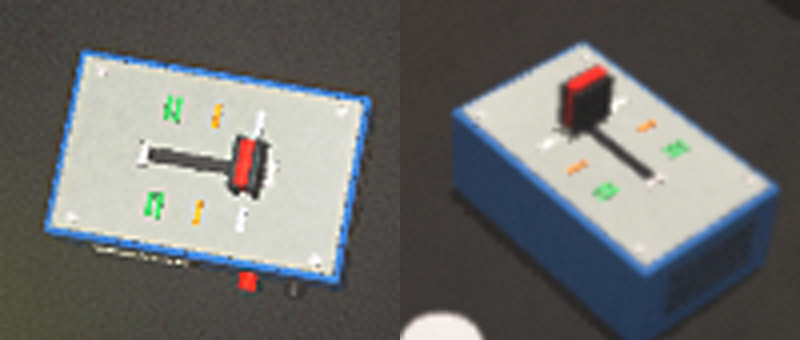

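```bash
cat >> h.py <<'E'
def to(p,yaw=None):
    s=r.read_state();q=R.from_quat(s["eef_rot"]);y=q.apply([0,1,0])
    a=np.degrees(np.arctan2(y[1],y[0]));print("t",s["time"],"at",np.round(s["ee_pos"],4),"yaw y",a.round(2),"F",np.round(s["ft_force"],1),"w",s["width"])
    dz=0
    if yaw is not None: dz=-(yaw-a); q=q*R.from_euler("z",dz,degrees=True)
    print("turn",round(dz,2),"then cm",(q.inv().apply(np.array(p)-s["ee_pos"])*100).round(2))
E
python3 -c "
from h import *
to([.508,.094,.2],78.5)"
```

```text
t 0.2 at [0.2823 0.5574 0.2221] yaw y 63.14 F [-0.4 -0.7 -0.7] w 0.08704080068308405
turn -15.36 then cm [-31.36 -40.9    2.24]
```

Request:
{"api": "arm_command", "payload": {"moves": [0,0,0,-5.1,0,0,0,-5.1,0,0,0,-5.1,-2.2,-2.9,0,0,-2.2,-2.9,0,0,-2.2,-2.9,0,0,-2.2,-2.9,0,0,-2.2,-2.9,0,0,-2.2,-2.9,0,0,-2.2,-2.9,0,0,-2.2,-2.9,0,0,-2.2,-2.9,0,0], "fingers": 0, "squeeze": 10}}

```text
time: 1.2
ee_pos: [0.4244, 0.2604, 0.2226]
eef_rot: [0.101, 0.995, 0.0, 0.0]
ft_force: [1.4, 1.8, 0.0]
width: 0.0151
grip_force: 0.0
```

Request:
{"api": "arm_command", "payload": {"moves": [-2.2,-2.9,0,0,-2.2,-2.9,0,0,-2.2,-2.9,0,0,-2.2,-2.9,0,0,0,0,0,0,0,0,0,0,0,0,0,0,0,0,0,0]}}

```text
time: 1.87
ee_pos: [0.4865, 0.1323, 0.2224]
eef_rot: [0.1, 0.995, 0.0, -0.0]
ft_force: [-0.2, 0.8, 0.1]
width: 0.0005
grip_force: 0.0
```

```bash
python3 -c "
from h import *
to([.508,.094,.107],78.5)
t=r.camera('top');s=r.camera('scene')
cv2.imwrite('pics/z1.png',cv2.cvtColor(np.hstack([cv2.resize(t[150:260,150:260],(400,400)),cv2.resize(s[110:270,230:390],(400,400))]),cv2.COLOR_RGB2BGR))"
```

```text
t 1.8667 at [0.4865 0.1323 0.2224] yaw y 78.56 F [-0.2  0.8  0.1] w 0.00048508893636666184
turn 0.06 then cm [-2.88 -3.32 11.54]
```

View pics/z1.png

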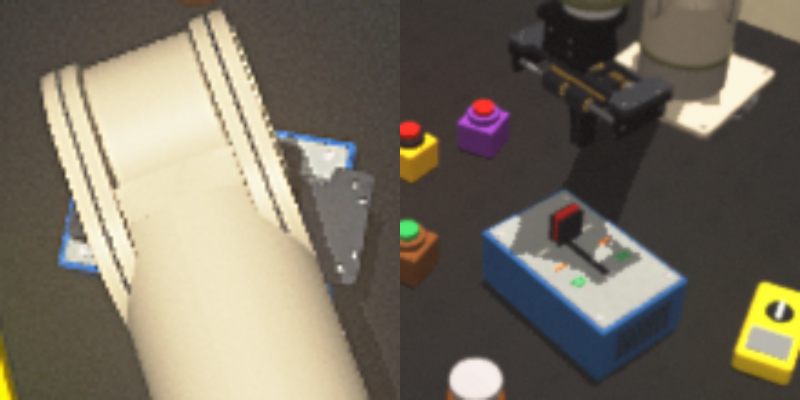

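The left view is blocked by the arm. In the right one, the shut fingers hang at about crop (585,140), above and behind the lever at (565,222), which is still at off. Next I go to the -y side and descend.

Request:
{"api": "arm_command", "payload": {"moves": [-1.4,-1.7,0,0,-1.5,-1.6,0,0,0,0,0,0,0,0,3,0,0,0,3,0,0,0,3,0,0,0,2.5,0,0,0,0,0,0,0,0,0]}}

```text
time: 2.72
ee_pos: [0.508, 0.0933, 0.1072]
eef_rot: [0.1, 0.995, -0.0, -0.001]
ft_force: [0.1, 0.3, -0.6]
width: 0.0002
grip_force: 0.0
```

```bash
python3 -c "
from h import *
to([.5244,.1760,.107],78.5)
s=r.camera('scene')
cv2.imwrite('pics/z2.png',cv2.cvtColor(cv2.resize(s[150:260,240:350],(500,500)),cv2.COLOR_RGB2BGR))"
```

```text
t 2.7167 at [0.508  0.0933 0.1072] yaw y 78.5 F [ 0.1  0.3 -0.6] w 0.00020492763444713414
turn 0.0 then cm [0.04 8.43 0.01]
```

View pics/z2.png

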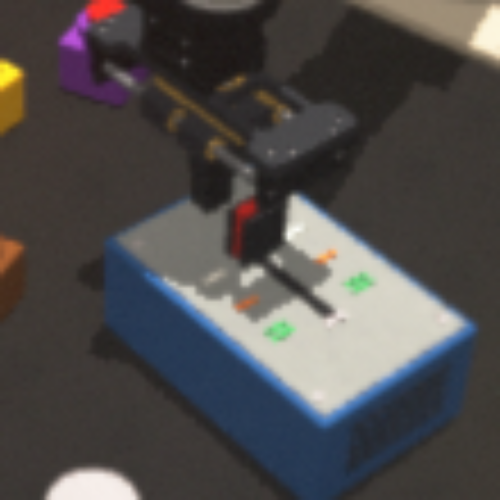

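The finger at (210,180) is behind the lever (245,225) on its -y side with no force reading, so I push.

Request:
{"api": "arm_command", "payload": {"moves": [0,1,0,0,0,1,0,0,0,0.8,0,0,0,0.8,0,0,0,0.8,0,0,0,0,0,0]}}

```text
time: 3.27
ee_pos: [0.5182, 0.1387, 0.1083]
eef_rot: [0.099, 0.995, 0.001, 0.001]
ft_force: [0.8, 1.1, -0.2]
width: 0.0003
grip_force: 0.0
```

Request:
{"api": "arm_command", "payload": {"moves": [0,0.8,0,0,0,0.8,0,0,0,0.8,0,0,0,0.8,0,0,0,0.8,0,0,0,0,0,0,0,0,0,0]}}

```text
time: 3.85
ee_pos: [0.5256, 0.176, 0.1074]
eef_rot: [0.1, 0.995, 0.0, -0.0]
ft_force: [-0.6, -0.6, -0.5]
width: 0.0008
grip_force: 0.0
```

```bash
python3 -c "
from h import *
to([.5244,.1760,.107],78.5)
s=r.camera('scene')
cv2.imwrite('pics/z3.png',cv2.cvtColor(cv2.resize(s[150:260,240:350],(500,500)),cv2.COLOR_RGB2BGR))"
```

```text
t 3.85 at [0.5256 0.176  0.1074] yaw y 78.52 F [-0.6 -0.6 -0.5] w 0.0008290450255724516
turn 0.02 then cm [ 0.11 -0.03  0.04]
```

View pics/z3.png

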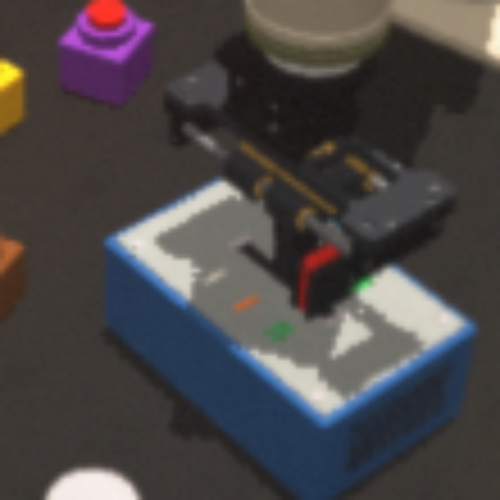

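The lever (310,285) has reached the double green marks. I give it one short firm push, then back off and rise.

Request:
{"api": "arm_command", "payload": {"moves": [0,0.4,0,0,0,0.3,0,0,0,0,0,0,0,0,0,0]}}

```text
time: 4.23
ee_pos: [0.5269, 0.1806, 0.1075]
eef_rot: [0.101, 0.995, -0.001, -0.0]
ft_force: [-1.9, -4.9, 3.5]
width: 0.0003
grip_force: 2.9
```

Request:
{"api": "arm_command", "payload": {"moves": [0,-1,0,0,0,-1,0,0,0,0,-3,0,0,0,-3,0,0,0,-3,0,0,0,-2.5,0,0,0,0,0]}}

```text
time: 4.82
ee_pos: [0.5252, 0.1621, 0.2281]
eef_rot: [0.101, 0.995, 0.002, 0.003]
ft_force: [0.6, 0.1, 0.5]
width: 0.0004
grip_force: 0.0
```

```bash
python3 -c "
from h import *
to([.588,-.162,.12])
s=r.camera('scene')
for c,m,a in blobs(s,(0,120,60),(8,255,255),(285,170,330,225)): print('knob',a,m,plane('scene',m[0],.12))
"
```

```text
t 4.8167 at [0.5252 0.1621 0.2281] yaw y 78.39 F [0.6 0.1 0.5] w 0.0004108931625318232
turn 0 then cm [-12.61 -30.54  10.73]
knob 38.0 ((308.5973205566406, 208.61624145507812), (6.10228157043457, 16.61585235595703), 36.02737808227539) [0.5289 0.1938 0.12  ]
```

Between scene looks the lever moved 64 mm along y, and it sits at the hard stop. Now to the position above the start button.

Request:
{"api": "arm_command", "payload": {"moves": [-1.26,-3.05,0,0,-1.26,-3.05,0,0,-1.26,-3.05,0,0,-1.26,-3.05,0,0,-1.26,-3.05,0,0,-1.26,-3.05,0,0,-1.26,-3.05,0,0,-1.26,-3.05,0,0,-1.26,-3.05,0,0,-1.26,-3.05,0,0,0,0,0,0,0,0,0,0]}}

```text
time: 5.87
ee_pos: [0.5842, -0.1646, 0.2212]
eef_rot: [0.103, 0.995, -0.0, -0.001]
ft_force: [0.5, 1.0, -0.4]
width: 0.0006
grip_force: 0.0
```

Request:
{"api": "arm_command", "payload": {"moves": [0,0,3,0,0,0,3,0,0,0,3,0,0,0,0,0,0,0,0,0]}}

```text
time: 6.28
ee_pos: [0.5842, -0.1604, 0.1314]
eef_rot: [0.1, 0.995, 0.0, -0.002]
ft_force: [0.1, 0.2, 0.5]
width: 0.0006
grip_force: 0.0
```

```bash
python3 -c "
from h import *
to([.588,-.162,.08])
s=r.camera('scene')
cv2.imwrite('pics/z4.png',cv2.cvtColor(cv2.resize(s[110:230,180:340],(800,600)),cv2.COLOR_RGB2BGR))"
```

```text
t 6.2833 at [ 0.5842 -0.1604  0.1314] yaw y 78.51 F [0.1 0.2 0.5] w 0.0005729382560884958
turn 0 then cm [-0.42 -0.08  5.14]
```

View pics/z4.png

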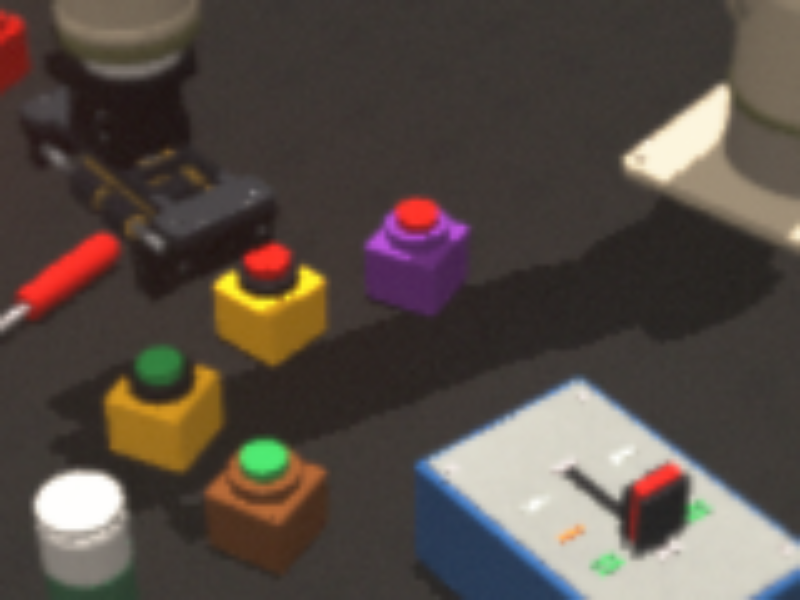

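The lever stays at the green marks (655,510), and the green button (160,365) is shaded by the gripper. I check where the TCP projects.

```bash
python3 -c "
from h import *
c=r.camera_info('scene')
for P in ([.5842,-.1604,.1314],[.588,-.162,.072],[.5842,-.1604,.2]):
    p=R.from_quat(c['attitude']).inv().apply(np.array(P)-c['origin']);x,y=p[0]/-p[2],-p[1]/-p[2];k=1+c['k1']*(x*x+y*y)
    u,v=c['fx']*x*k+c['cx'],c['fy']*y*k+c['cy'];print((u-180)*5,(v-110)*5)
"
```

```text
155.07525055309742 287.94842497046403
157.049412450302 359.00059210616007
145.80953121346155 202.83589044578306
```

The TCP projects to (155,288), matching the fingertip directly above the button. Pressing.

Request:
{"api": "arm_command", "payload": {"moves": [-0.3,0,2,0,0,0,2,0,0,0,1.2,0,0,0,0.5,0,0,0,0.5,0,0,0,0.4,0,0,0,0.1,0,0,0,0,0,0,0,0,0,0,0,0,0]}}

```text
time: 7.17
ee_pos: [0.5889, -0.1623, 0.0666]
eef_rot: [0.101, 0.995, 0.0, 0.001]
ft_force: [-1.5, 1.4, 3.8]
width: 0.0002
grip_force: 2.4
```

Request:
{"api": "arm_command", "payload": {"moves": [0,0,0.2,0,0,0,0.1,0,0,0,0,0,0,0,0,0]}}

```text
time: 7.5
ee_pos: [0.5892, -0.1624, 0.066]
eef_rot: [0.101, 0.995, 0.001, 0.001]
ft_force: [-12.6, 5.1, 31.1]
width: 0.0008
grip_force: 15.5
```

Request:
{"api": "arm_command", "payload": {"moves": [0,0,-1,0,0,0,-2,0,0,0,-3,0,0,0,-3,0,0,0,-3,0,0,0,0,0,0,0,0,0,0,0,0,0]}}

```text
time: 8.17
ee_pos: [0.5882, -0.1623, 0.1821]
eef_rot: [0.101, 0.995, 0.0, -0.0]
ft_force: [-0.7, 0.6, -0.3]
width: 0.0006
grip_force: 0.0
```

```bash
python3 -c "
from h import *
to([.588,-.162,.08])
s=r.camera('scene')
cv2.imwrite('pics/z5.png',cv2.cvtColor(cv2.resize(s[110:290,160:400],(800,600)),cv2.COLOR_RGB2BGR))"
```

```text
t 8.1667 at [ 0.5882 -0.1623  0.1821] yaw y 78.44 F [-0.7  0.6 -0.3] w 0.0005646406494686832
turn 0 then cm [ 0.02  0.02 10.21]
```

View pics/z5.png

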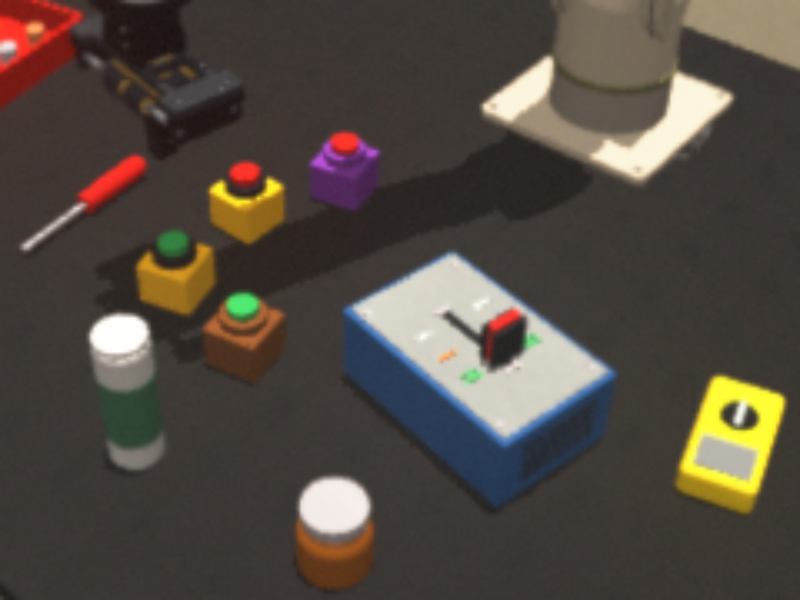

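The lever is at the full-power marks (505,340), the green button is back up (172,245), and everything else is undisturbed. The arm touches nothing.

```bash
python3 -c "
from bench import r
print(r.close_job())"
```

```text
the job is handed in; nothing more can be done
None
```

The job is handed in at about 8 s: lever pushed to the full-power stop, green start button then pressed to its bottom stop and released, red stop button and loose items untouched; hand-in gave no verdict.

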